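Post an empty seed tin through the balcony bin's sprung flap

TASK

With one finger push the green bin's yellow self-closing flap inward and keep it open, and meanwhile with the other finger push the empty red tin off the bin's shelf so that it drops into the bin; keep the finger on the flap until the tin has dropped in, then draw clear so that the flap swings shut. Only push the tin: do not pinch it, lift it or use it to shove the flap open. Leave everything else on the bench where it is.

Things in the scene. Friction and masses are not known exactly. Their poses are not given: they have to be found in the camera images.
- bin: Green bin fixed to the bench, 160 mm wide (its y), steel shelf in front. Origin on the bench below the middle of the line where shelf ends and mouth begins; x points level from shelf into bin (the way to push), z up. Shelf: top 140 mm up, x = -110 to 0 mm, side rails 7 mm high, inner faces at y = -74.5 and 74.5. Inside: one open space x = 0 to 165 mm, floor 5 mm above the bench.
- mouth_edge (a point): Middle of the shelf's inner edge, on its top face (bin x = 0, y = 0, 140 mm above the bench): past it the tin falls into the bin once the flap is open. The mouth, 150 mm wide inside, runs from here to x = 105 mm, under the flap; its side cheeks slope up with the shut flap to 50 mm above the shelf.
- flap_hinge (a point): Middle of the flap's hinge line, which runs along the bin's y at bin x = 105 mm, 190 mm above the bench. Behind it a flat hood, same height, to x = 170 mm; nothing above it.
- flap_edge (a point): Middle of the flap's free edge; closed, it lies 4 mm from the shelf's inner edge, at the shelf's level.
- flap (a joint): Angle (rad) of the yellow flap, 144 mm wide, 112 mm from hinge to free edge, 4 mm thick. 0 = shut: slopes from the hinge down to the shelf's edge, 25 degrees from level. Pushed down or inward, its free edge swings down into the bin, to 1.05 at most (nearly hanging). A spring shuts it when let go: 0.09 N m to start, 0.2 N m wide open (2 to 5 N at a finger). The tin's weight does not open it.
- tin_center (a point): Centre (half-way up) of the empty tin, an upright steel cylinder with red band and red top, 40 mm across and 50 mm tall, about 40 g, loose on the shelf 30 to 65 mm before the inner edge and up to 45 mm to either side of the middle.
- pot: White ceramic pot, 90 mm across the rim, 75 mm tall, on the bench beside the bin; origin under its centre. To be left alone.
- jar: Amber seed jar with wooden cap, 60 mm across, 85 mm tall, on the bench on the other side of the bin; origin under its centre. To be left alone.
- mallet: Small wooden mallet lying on the bench, 215 mm long, 44 mm tall; origin under the front of its head. To be left alone.
- scoop: Aluminium soil scoop with dark wooden handle lying on the bench, 235 mm long, 32 mm tall; origin under its blade. To be left alone.
- root_hook: Stainless root hook lying on the bench, 200 mm long, 18 mm tall; origin under its shaft. To be left alone.
- twine_ring: Cork-coloured roll of twine, 70 mm across, 30 mm tall, on the bench; origin under its centre. To be left alone.
There are look-alikes about, which are no part of the job. Leave any purple look-alike of the part that bears tin_center alone.

How it is judged:
By the outcome, as a careful person would: the job done as asked, in the order asked, and still so for the second after the job is handed in, with the robot touching nothing.
It also fails if it takes over 32 s, if anything falls off the work surface, if the arm or the gripper's body presses on something with over 40 N, if the wrist force passes 120 N, or if a joint passes its speed limit or range.

ROBOT

A 6-joint arm with a two-finger parallel gripper is mounted at the origin on the work surface. World frame = base frame: x ahead of the robot, y to its left, z up, the work surface at z = 0. Lengths are in m, angles in degrees, forces in N, time in s.
With the tool pointing down it reaches from about 0.4 to 0.825 m from the base axis. Payload 7 kg.
Tool frame: the origin (TCP) lies midway between the tips of the shut fingers; the grasp point (between the pads) lies 19 mm behind it (ctrl.grip_point_offset is the distance from the TCP to the grasp point, in m); x points along the fingers, y is the direction in which the jaws open and shut, and the axes are right-handed (so a half turn about x gives the same grasp; the last joint's range is limited). The gripper opens to 88 mm and grips with 3 to 60 N. Pads are 19 mm wide; open, the fingers measure 130 mm over their backs; the gripper's body (78 mm by 193 mm) begins 47 mm behind the grasp point.
Start: joints at [-47.951, 20.546, 0.682, 0, -70.136, -16.507], TCP at [0.291, -0.609, 0.188] pointing down, gripper open.
Joint ranges: [-176.03, 176.03], [-82.01, 121.73], [-58.28, 71.71], [-173.87, 95.51], [-174.79, -0.11], [-173.66, 173.66]. Speed limits (degrees/s): [136.94, 136.94, 172.46, 180, 180, 180].

INTERFACE

Orientations are given as [roll, pitch, yaw] about the fixed x, y, z axes, in that order (R = Rz(yaw) Ry(pitch) Rx(roll)).
In Python, from plant import ctrl gives the robot as it stands.
- The arm moves only by the tool drive_tool, never from a script. Its argument "plan" is a list of rows, each a list of 3 entries, a list of its own where there are three numbers: the shift along the tool's x, y, z in m, then the turn, a rotation vector about the tool's x, y, z in degrees, then the opening, from 0 (shut) to 1 (fully open). In form: [[[dx, dy, dz], [wx, wy, wz], grip], ...]. A call has 1 to 20 rows; each row is the pose to reach, as a shift and turn from the pose measured when the call began, along the tool's axes at that moment; what a row does not reach only later rows make up. A row lasts 1/12 s, in which the tool goes at most 41.7 mm and 7.16 degrees, less where a joint would pass 70% of its speed; a pose out of reach is approached as far as the arm can. A call with a gripper value outside its range is refused whole. The fingers move at their own pace and stop on an object; the grip force is fixed at half the most. Time passes only in rows, so rows that repeat a pose let the fingers close. It gives the time, the measured TCP pose, the force and the opening at its end, in the units of the state.
- ctrl.get_obs(): the state, without advancing time (a new reading comes with each control period).
- ctrl.snapshot(name): name is "scene" or "top" or "wrist"; returns the picture (480x640x3 uint8, blue, green, red); there is no depth.
- ctrl.get_calibration(name): a dict with "fx", "fy", "cx", "cy" (pixels), "R" (3x3) and "t" (3): a world point X has camera coordinates R X + t. Camera axes: x right, y down, z forward; pixel columns grow to the right and rows downward; lengths in m; the calibration is good to about 2 mm. A picture is of the moment at which its call begins: read the wrist's pose just before it. get_calibration takes no time and is no camera call; for the wrist camera it gives the pose at the moment of the call.
- ctrl.close_job(): hands the job in, once; it reports no verdict.
Trained networks look in the newest picture that a camera, given by its name, has taken for a name from the list of things; names that differ only in an ending like _2 or _b are one class to them, and where a whole thing is asked for, a point or a joint stands for the part that bears it (a point fixed in the world has none). Each returns a list of dicts, best first, with "confidence" (0 to 1); they miss things now and then, are a little off and sometimes report something else, mostly with a low value. They report only what shows in the picture. A call takes as long as a camera call. They do not tell look-alikes from the thing itself.
- ctrl.cut_out(camera, name): "pixels" (480x640 bool, what is visible of it) and "pixel" ([column, row] in pixels, amid what is visible of it).
- ctrl.landmark_of(camera, name): "pixel" ([column, row] in pixels: a listed point, or the origin of a listed thing).
The state is a dict: "clock": time; "joint_pos": joint angles; "qvel": joint speeds; "tau": joint torques, N m; "tool_pos": TCP position; "orientation": TCP orientation; "force": force on the tool from outside, world axes, zero at the start; "moment": the same for the moment, N m; "opening": finger opening in m.
Only numpy, scipy, OpenCV 4.12 (cv2) and the standard library are available. Lean on these libraries where they do the work, as an engineer would, in place of code of your own. Each camera call takes 0.05 s, during which the arm holds its last target. There are 200 camera calls.

## Working session

There is one attempt and no reset: what is moved stays moved. The work goes in short steps, Python scripts to look and compute and a tool call to move; the robot and the scene stay as the last step left them, time stands still between calls to the robot, and variables do not carry over. Pictures are saved under pics/ and viewed, about 8 in all and at most 12, crops included, and the job is handed in when it is done.

Besides the shell and the picture viewer there is one more tool, called after "Request:" as name(argument=value, ...) on one line, values as JSON. drive_tool: Moves the arm, as the interface text tells. Its arguments: {"type":"object","properties":{"plan":{"type":"array","items":{"type":"array"}}},"required":["plan"]}

```bash
mkdir -p pics; ls
python3 - <<'E'
from plant import ctrl
import cv2
for n in("scene","top"):
    im=ctrl.snapshot(n); cv2.imwrite(f"pics/{n}0.png",im)
    for k in("bin","mouth_edge","flap_hinge","flap_edge","tin_center","pot","jar"):
        print(n,k,[( [round(float(v)) for v in d["pixel"]],round(d["confidence"],2)) for d in ctrl.landmark_of(n,k)][:4])
    c=ctrl.get_calibration(n);print(c)
print(ctrl.get_obs())
E
```

```text
pics
scene bin [([296, 260], 0.65)]
scene mouth_edge [([298, 214], 0.74)]
scene flap_hinge [([276, 222], 0.91)]
scene flap_edge [([298, 221], 0.7)]
scene tin_center [([307, 195], 0.75), ([360, 239], 0.62)]
scene pot [([353, 279], 0.67), ([297, 214], 0.3)]
scene jar [([222, 208], 0.53)]
{'fx': 534.0224289030647, 'fy': 534.0224289030647, 'cx': 325.24023901177287, 'cy': 242.89638529077226, 'R': array([[-0.54126793,  0.84058575,  0.02108631],
       [ 0.51587634,  0.35177606, -0.78110512],
       [-0.66400349, -0.41190922, -0.62404339]]), 't': array([ 0.28578834, -0.17734734,  1.72340683])}
top bin [([355, 254], 0.91)]
top mouth_edge [([358, 249], 0.96), ([366, 267], 0.6)]
top flap_hinge [([350, 203], 0.7)]
top flap_edge [([353, 244], 0.75), ([299, 257], 0.32)]
top tin_center [([314, 304], 0.47)]
top pot [([299, 257], 0.64)]
top jar [([400, 244], 0.74)]
{'fx': 572.4212605424702, 'fy': 572.4212605424702, 'cx': 312.56754036000007, 'cy': 238.84114505885913, 'R': array([[ 0.01470938, -0.99987326,  0.00609087],
       [-0.98330047, -0.01557012, -0.18132226],
       [ 0.18139412, -0.00332202, -0.98340487]]), 't': array([0.00462714, 0.53663442, 1.57532747])}
{'clock': 0.8, 'joint_pos': array([-4.79495474e+01,  2.05442531e+01,  6.81338860e-01, -8.84849215e-04,
       -7.01340909e+01, -1.65050607e+01]), 'qvel': array([ 0.03910323, -0.02261587,  0.02828212,  0.01392514, -0.08552607,
        0.14606198]), 'tau': array([-4.00246408e-04, -5.82293022e+01,  2.93278331e+01,  7.00238362e+00,
        1.23116991e-02,  5.14777435e-05]), 'tool_pos': array([ 0.29104047, -0.60901299,  0.18837754]), 'orientation': array([-57.9655737 ,  89.99689164, -32.42048245]), 'force': array([-0.33927195,  0.44072424, -0.03901721]), 'moment': array([ 0.02647062,  0.01328114, -0.0064652 ]), 'opening': 0.08763039454888773}
```

Run:
```python
import cv2
a=cv2.imread("pics/scene0.png")[120:330,170:450];b=cv2.imread("pics/top0.png")[150:360,230:510]
cv2.imwrite("pics/c0.png",cv2.resize(a,None,fx=2.8,fy=2.8,interpolation=2))
cv2.imwrite("pics/c1.png",cv2.resize(b,None,fx=2.8,fy=2.8,interpolation=2))
```

```text
(no output)
```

View pics/c0.png

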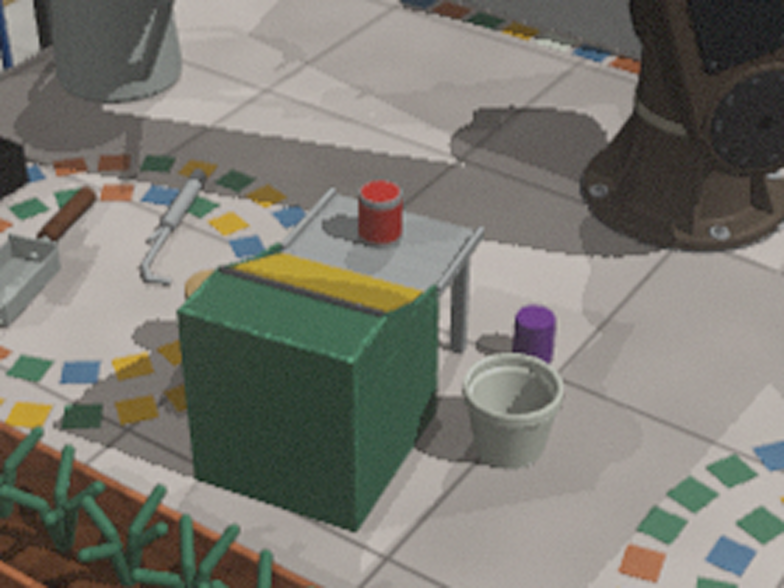

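View pics/c1.png

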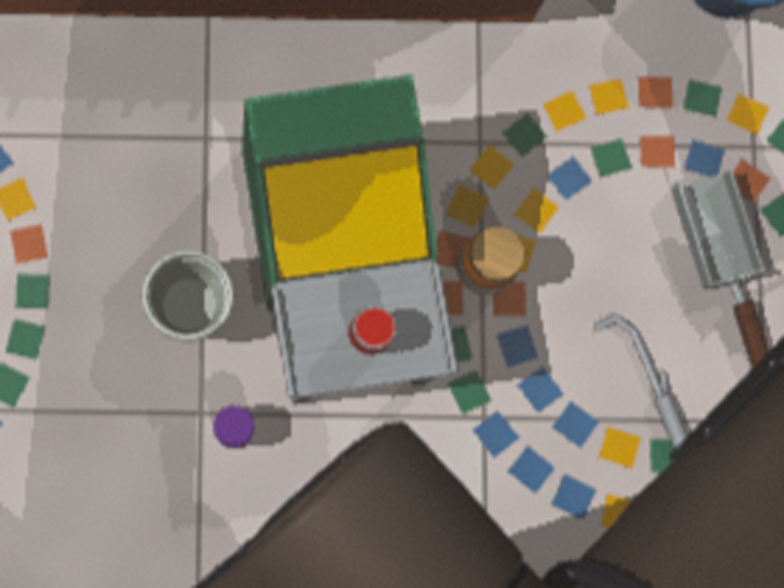

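The scene crop shows the red tin on the shelf (full-image pixel 306,196; top view 364,267). The purple look-alike stands on the bench (scene 361,239; top 314,302). I choose the red tin. Next I fit the bin pose from its corners in both views.

```bash
cat > h.py <<'E'
import numpy as np,cv2
from plant import ctrl
def proj(c,X):
    p=np.atleast_2d(X)@c["R"].T+c["t"]; return p[:,:2]/p[:,2:]*[c["fx"],c["fy"]]+[c["cx"],c["cy"]]
def ray(c,px,z):
    d=c["R"].T@np.array([(px[0]-c["cx"])/c["fx"],(px[1]-c["cy"])/c["fy"],1]); o=-c["R"].T@c["t"]
    return o+d*(z-o[2])/d[2]
def b2w(p,X):
    X=np.atleast_2d(X); c,s=np.cos(p[2]),np.sin(p[2])
    return np.c_[p[0]+c*X[:,0]-s*X[:,1],p[1]+s*X[:,0]+c*X[:,1],X[:,2]]
E
python3 - <<'E'
from h import *
from scipy.optimize import least_squares
ct,cs=ctrl.get_calibration("top"),ctrl.get_calibration("scene")
T=[((246,100),(.17,.08,.19)),((411,77),(.17,-.08,.19)),((264,165),(.105,.072,.19)),((417,147),(.105,-.072,.19)),((280,279),(.004,.072,.14)),((429,259),(.004,-.072,.14)),((294,400),(-.11,.08,.147)),((455,372),(-.11,-.08,.147))]
S=[((355,360),(.17,.08,.19)),((182,312),(.17,-.08,.19)),((355,530),(.17,.08,0)),((195,480),(.17,-.08,0))]
px=np.array([np.array(a)/2.8+[230,150] for a,_ in T]);ps=np.array([np.array(a)/2.8+[170,120] for a,_ in S])
XT=np.array([b for _,b in T]);XS=np.array([b for _,b in S])
f=lambda p,t=1,s=1:np.r_[t*(proj(ct,b2w(p,XT))-px).ravel(),s*(proj(cs,b2w(p,XS))-ps).ravel()]
for w in((1,1),(1,0),(0,1)):
    r=least_squares(f,[.6,0,0],args=w,loss="soft_l1");print(w,r.x,np.degrees(r.x[2]))
    if w==(1,1):P=r.x
print(f(P).reshape(-1,2).round(1).tolist()); np.save("P.npy",P)
def inb(X):
    d=X[:2]-P[:2];c,s=np.cos(P[2]),np.sin(P[2]);return np.array([c*d[0]+s*d[1],-s*d[0]+c*d[1]])
for n,c in(("top",ct),("scene",cs)):
    im=cv2.imread(f"pics/{n}0.png");h=cv2.cvtColor(im,cv2.COLOR_BGR2HSV)
    m=(((h[...,0]<6)|(h[...,0]>174))&(h[...,1]>170)&(h[...,2]>110)).astype(np.uint8)
    k,l,s,ce=cv2.connectedComponentsWithStats(m)
    for i in range(1,k):
        if s[i,4]>40: print(n,s[i],ce[i])
# tin outline fit: compare predicted centroid of silhouette in both
def sil(c,x,y):
    a=np.linspace(0,2*np.pi,40);Q=b2w(P,[(x+.02*np.cos(t),y+.02*np.sin(t),z) for t in a for z in(.14,.19)])
    q=cv2.convexHull(proj(c,Q).astype(np.float32))[:,0];return q.min(0),q.max(0)
X=ray(ct,(363.6,267),.19);print("tin by top",X,inb(X))
i=inb(X);print(sil(ct,*i),sil(cs,*i))
X=ray(cs,(170+380/2.8,120+192/2.8),.19);print("tin by scene",inb(X))
E
```

```text
(1, 1) [ 0.49851182 -0.10497172  0.16653582] 9.54179977849244
(1, 0) [ 0.49780853 -0.10500234  0.16588207] 9.504342519159751
(0, 1) [ 0.50140581 -0.10623797  0.18020662] 10.325078867393733
[[-0.2, 0.0], [0.7, -0.5], [0.2, 0.1], [-0.2, -1.5], [-0.2, 0.2], [-0.3, -0.6], [-1.3, -0.5], [1.3, 0.3], [0.2, -0.3], [-1.3, -1.7], [1.2, -0.0], [0.6, -1.2]]
top [358 261  12  12 116] [363.51724138 266.31896552]
scene [300 185  12   7  48] [305.0625     188.10416667]
tin by top [ 0.43912374 -0.11869362  0.19      ] [-0.06084108 -0.00368747]
(array([354.29868, 259.2833 ], dtype=float32), array([371.38852, 276.99783], dtype=float32)) (array([298.70486, 183.41568], dtype=float32), array([314.38364, 208.22603], dtype=float32))
tin by scene [-0.05592181 -0.00376909]
```

```bash
cat >> h.py <<'E'
from scipy.spatial.transform import Rotation as Ro
P=np.load("P.npy")
def cur():
    o=ctrl.get_obs(); return np.array(o["tool_pos"]),Ro.from_euler("xyz",o["orientation"],degrees=True),o
def tgt(sgn):
    b=np.array([np.cos(P[2]),np.sin(P[2]),0])*sgn; x=np.array([0,0,-1.]); return Ro.from_matrix(np.c_[x,b,np.cross(x,b)])
def row(X,sgn):
    "bin-frame TCP target -> shift, rotvec in current tool axes"
    p,R,o=cur(); return R.inv().apply(b2w(P,X)[0]-p).round(4),(R.inv()*tgt(sgn)).as_rotvec(degrees=True).round(2)
def where():
    p,R,o=cur();d=p-[P[0],P[1],0];c,s=np.cos(P[2]),np.sin(P[2])
    return np.round([c*d[0]+s*d[1],-s*d[0]+c*d[1],d[2]],4),o["force"].round(1),round(o["opening"],4),round(o["clock"],2)
E
python3 - <<'E'
from h import *
for s in(1,-1): print(s,row((-.045,-.0037,.30),s))
print(where(),cur()[1].as_matrix().round(2).tolist())
E
```

```text
1 (array([-0.1116,  0.3741,  0.3603]), array([106.,   0.,   0.]))
-1 (array([-0.1116,  0.3741,  0.3603]), array([-74.,  -0.,   0.]))
(array([-0.2882, -0.4627,  0.1884]), array([-0.3,  0.4, -0. ]), 0.0876, 0.8) [[0.0, -0.43, 0.9], [-0.0, 0.9, 0.43], [-1.0, -0.0, 0.0]]
```

Request:
drive_tool(plan=[[[-0.04,0,0],[0,0,0],1],[[-0.08,0,0],[0,0,0],1],[[-0.112,0.03,0.03],[-7,0,0],1],[[-0.112,0.06,0.058],[-14,0,0],1],[[-0.112,0.09,0.087],[-21,0,0],1],[[-0.112,0.12,0.116],[-28,0,0],1],[[-0.112,0.15,0.144],[-35,0,0],1],[[-0.112,0.18,0.173],[-42,0,0],1],[[-0.112,0.21,0.202],[-49,0,0],1],[[-0.112,0.24,0.231],[-56,0,0],1],[[-0.112,0.27,0.26],[-63,0,0],1],[[-0.112,0.3,0.289],[-70,0,0],1],[[-0.112,0.33,0.318],[-74,0,0],1],[[-0.112,0.355,0.342],[-74,0,0],1],[[-0.112,0.374,0.36],[-74,0,0],1],[[-0.112,0.374,0.36],[-74,0,0],1],[[-0.112,0.374,0.36],[-74,0,0],1]])

```text
clock: 2.22
tool_pos: [0.4549, -0.1149, 0.3005]
orientation: [-90.7, 90.0, 9.0]
force: [-0.7, 0.2, -0.1]
opening: 0.0872
```

Run:
```python
from h import *
print(where())
c=ctrl.get_calibration("wrist");im=ctrl.snapshot("wrist")
h=cv2.cvtColor(im,cv2.COLOR_BGR2HSV)
m=(((h[...,0]<6)|(h[...,0]>174))&(h[...,1]>170)&(h[...,2]>90)).astype(np.uint8)
k,l,s,ce=cv2.connectedComponentsWithStats(m)
for i in range(1,k):
    if s[i,4]>100: print(s[i],ce[i])
for d in ctrl.landmark_of("wrist","tin_center"):
    print(d, b2w((0,0,-P[2]),[ray(c,d["pixel"],.165)-[P[0],P[1],0]]))
# model overlay: bin edges
for X in [(0,.0745,.14),(0,-.0745,.14),(-.11,.0745,.14),(-.11,-.0745,.14),(.105,.072,.19),(.105,-.072,.19),(-.06,-.0037,.19)]:
    q=proj(c,b2w(P,X))[0]; cv2.circle(im,tuple(int(v) for v in q),4,(255,0,255),1)
cv2.imwrite("pics/w1.png",im)
```

```text
(array([-0.0446, -0.0026,  0.3005]), array([-0.7,  0.2, -0.1]), 0.0872, 2.22)
[ 316  202   40   39 1220] [335.61639344 221.26557377]
{'pixel': [335.4, 213.4], 'confidence': 0.97} [[-0.05926932 -0.00965588  0.165     ]]
{'pixel': [369.4, 290.0], 'confidence': 0.95} [[-0.09365944  0.06657259  0.165     ]]
```

View pics/w1.png

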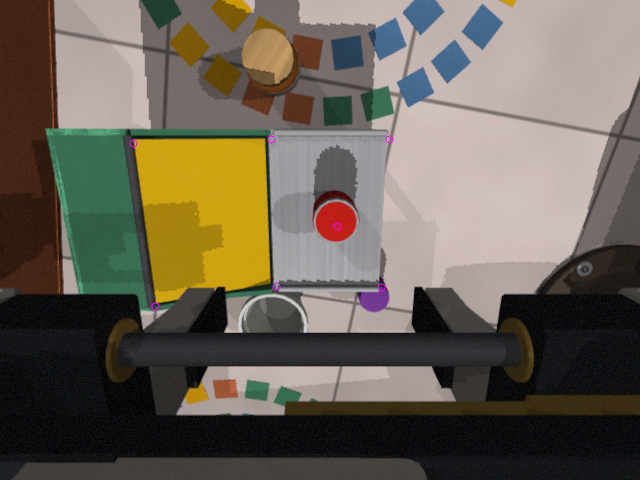

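The wrist view confirms the red tin at (336,220) on the shelf; purple (374,297) is on the bench. The model overlay is a few pixels off at the upper side, so I refit using this closer picture.

Run:
```python
from h import *
from scipy.optimize import least_squares
c=ctrl.get_calibration("wrist");im=ctrl.snapshot("wrist")
cv2.imwrite("pics/w2.png",cv2.resize(im[110:330,30:410],None,fx=2.1,fy=2.1,interpolation=2))
h=cv2.cvtColor(im,cv2.COLOR_BGR2HSV)
m=((h[...,0]>18)&(h[...,0]<34)&(h[...,1]>170)&(h[...,2]>60)).astype(np.uint8); m[310:]=0;m[:125]=0
m=cv2.morphologyEx(m,cv2.MORPH_CLOSE,np.ones((5,5)))
k=max(cv2.findContours(m,0,1)[0],key=cv2.contourArea)
q=cv2.approxPolyDP(cv2.convexHull(k),6,True)[:,0]; print(q.tolist())
mod=np.array([(.105,.072,.19),(.105,-.072,.19),(.004,.072,.14),(.004,-.072,.14)])
print(proj(c,b2w(P,mod)).round(1).tolist())
if len(q)==4:
    def f(p):
        u=proj(c,b2w(p,mod)); return (u-np.array([q[np.argmin(np.linalg.norm(q-proj(c,b2w(P,mod))[i],axis=1))] for i in range(4)])).ravel()
    r=least_squares(f,P);print(r.x,np.degrees(r.x[2]),P,r.fun.round(1))
X=ray(c,(335.6,221.3),.19);print("tin",X,b2w((0,0,-P[2]),[X-[P[0],P[1],0]]))
```

```text
[[263, 140], [269, 284], [156, 305], [133, 141]]
[[155.4, 308.1], [132.3, 145.8], [272.2, 286.2], [266.5, 143.8]]
[ 0.49980867 -0.10792665  0.16539795] 9.476604340335806 [ 0.49851182 -0.10497172  0.16653582] [-2.  -0.1 -2.2  0.7  2.2 -0.6  2.6  0.3]
tin [ 0.44174964 -0.1243691   0.19      ] [[-0.05919232 -0.00971971  0.19      ]]
```

View pics/w2.png

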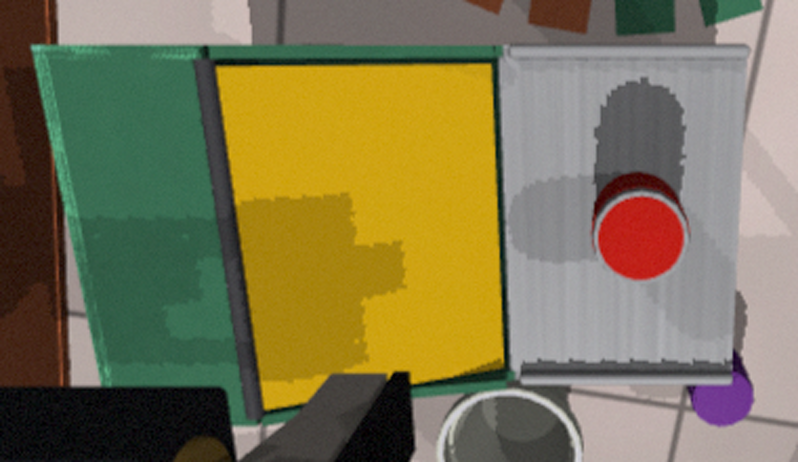

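Run:
```python
from h import *
print(row((-.043,-.008,.145),-1))
```

```text
(array([ 0.1554, -0.0025, -0.0035]), array([-0.03, -0.01,  0.  ]))
```

Request:
drive_tool(plan=[[[0.03,-0.002,-0.004],[0,0,0],1],[[0.065,-0.002,-0.004],[0,0,0],1],[[0.095,-0.002,-0.004],[0,0,0],1],[[0.115,-0.002,-0.004],[0,0,0],1],[[0.13,-0.002,-0.004],[0,0,0],1],[[0.135,-0.002,-0.004],[0,0,0],1],[[0.135,-0.002,-0.004],[0,0,0],1],[[0.135,-0.002,-0.004],[0,0,0],1]])

```text
clock: 3.03
tool_pos: [0.4573, -0.1213, 0.1662]
orientation: [-129.2, 89.9, -29.7]
force: [0.2, 0.1, 1.0]
opening: 0.0876
```

Run:
```python
from h import *
print(where(),row((-.043,-.008,.145),-1))
a=ctrl.snapshot("scene")[160:250,250:370]; b=ctrl.snapshot("wrist")
a=cv2.resize(a,(640,480),interpolation=2); o=np.hstack([cv2.resize(a,(400,300)),cv2.resize(b,(400,300))]); cv2.imwrite("pics/d1.png",o); print(where())
```

```text
(array([-0.0433, -0.0093,  0.1662]), array([0.2, 0.1, 1. ]), 0.0876, 3.03) (array([ 0.0212, -0.0003,  0.0013]), array([-0.09, -0.03,  0.04]))
(array([-0.0428, -0.009 ,  0.1668]), array([-0.5, -0. , -0.5]), 0.0877, 3.13)
```

View pics/d1.png

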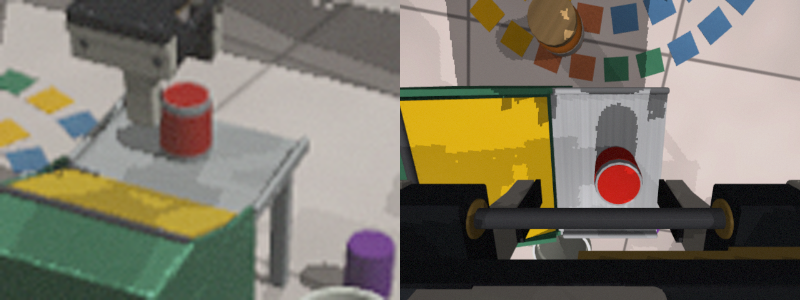

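Run:
```python
from h import *
c=ctrl.get_calibration("scene"); im=ctrl.snapshot("scene"); cw=ctrl.get_calibration("wrist")
p,R,o=cur(); print(p,R.as_matrix().round(3).tolist())
print("campos wrist in tool",R.inv().apply(-cw["R"].T@cw["t"]-p))
for y in(-.044,.044,-.065,.065):
    for z in (0,-.0095,.0095):
        q=proj(c,p+R.apply([0,y,z]))[0]; cv2.circle(im,tuple(int(round(v)) for v in q),1,(255,0,255),-1); print(y,z,q.round(),proj(cw,p+R.apply([0,y,z]))[0].round())
q=proj(c,[.4417,-.1244,.19])[0];cv2.circle(im,tuple(int(round(v)) for v in q),1,(0,255,0),-1)
cv2.imwrite("pics/d2.png",cv2.resize(im[100:250,220:420],None,fx=4,fy=4,interpolation=2))
```

```text
[ 0.45775872 -0.12073238  0.16668951] [[0.002, -0.986, -0.165], [-0.0, -0.165, 0.986], [-1.0, -0.002, -0.0]]
campos wrist in tool [-1.96338298e-01 -1.55456203e-04 -7.95488941e-02]
-0.044 0 [294. 207.] [242. 276.]
-0.044 -0.0095 [291. 206.] [241. 261.]
-0.044 0.0095 [298. 208.] [243. 292.]
0.044 0 [309. 190.] [397. 276.]
0.044 -0.0095 [306. 189.] [398. 261.]
0.044 0.0095 [312. 191.] [396. 292.]
-0.065 0 [291. 212.] [206. 276.]
-0.065 -0.0095 [287. 211.] [204. 261.]
-0.065 0.0095 [294. 213.] [207. 292.]
0.065 0 [312. 186.] [433. 276.]
0.065 -0.0095 [309. 185.] [435. 261.]
0.065 0.0095 [316. 187.] [432. 292.]
```

View pics/d2.png

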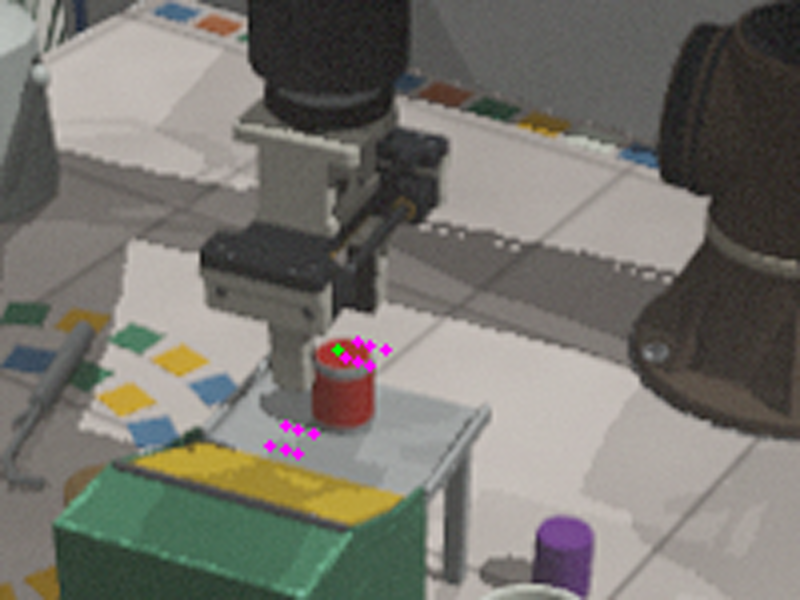

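Run:
```python
from h import *
print(ctrl.grip_point_offset,[k for k in dir(ctrl) if k[0]!='_'])
p,R,o=cur(); print(p,o["opening"],o["joint_pos"].round(1))
ims=[]
for n in("wrist","scene"):
    c=ctrl.get_calibration(n); im=ctrl.snapshot(n)
    if n=="wrist": print(c["fx"],c["cx"],c["cy"],(c["R"]@R.as_matrix()).round(3).tolist()); im=im[200:440,110:310];o0,k=(110,200),2
    else: im=im[120:240,250:350];o0,k=(250,120),4
    im=cv2.resize(im,None,fx=k,fy=k,interpolation=2)
    for x,col in((0,(255,0,255)),(-.019,(0,255,255)),(-.033,(0,255,0)),(-.066,(255,128,0))):
        for y in(-.044,-.065):
            for z in(-.0095,.0095):
                q=(proj(c,p+R.apply([x,y,z]))[0]-o0)*k; cv2.circle(im,tuple(int(v) for v in q),3,col,-1)
    ims.append(im)
cv2.imwrite("pics/d3.png",np.hstack(ims))
```

```text
0.0188 ['PlanningError', 'close_job', 'cut_out', 'get_calibration', 'get_obs', 'grip_point_offset', 'landmark_of', 'snapshot']
[ 0.45775872 -0.12073238  0.16668951] 0.08750730500299925 [  9.1   2.1 -25.8   0.  -61.9   0.3]
369.43122228413074 319.24753934396335 243.0583679749783 [[-0.0, 1.0, 0.001], [-0.291, -0.001, 0.957], [0.957, 0.0, 0.291]]
```

View pics/d3.png

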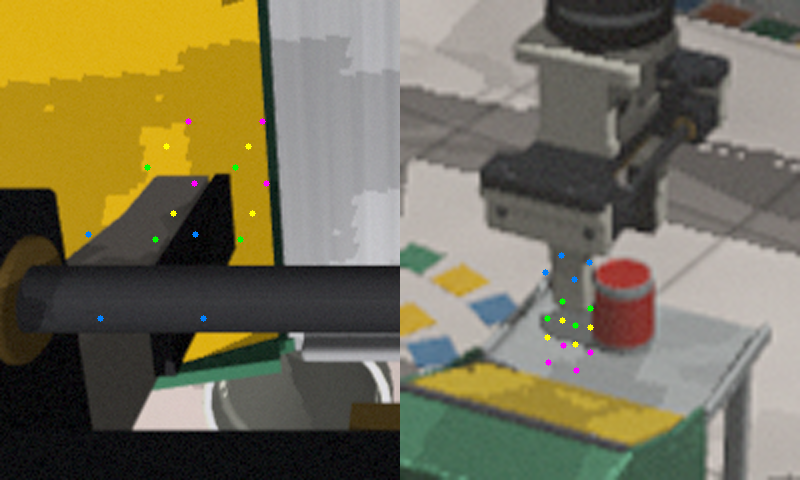

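The pictures show that the open fingertips sit well short of the TCP, 20–35 mm retracted because the jaws are open. I go down to TCP z = 0.138 and check again; by the sizes given, the body should then be at about 0.204.

Request:
drive_tool(plan=[[[0.006,0,0],[0,0,0],1],[[0.012,0,0],[0,0,0],1],[[0.018,0,0],[0,0,0],1],[[0.024,0,0],[0,0,0],1],[[0.029,0,0],[0,0,0],1],[[0.029,0,0],[0,0,0],1],[[0.029,0,0],[0,0,0],1]])

```text
clock: 3.87
tool_pos: [0.4573, -0.1206, 0.1369]
orientation: [-116.1, 90.0, -16.5]
force: [-0.4, -0.2, -0.1]
opening: 0.0877
```

Run:
```python
from h import *
p,R,o=cur(); print(where())
ims=[]
for n in("wrist","scene"):
    c=ctrl.get_calibration(n); im=ctrl.snapshot(n)
    if n=="wrist": im=cv2.resize(im[150:450,100:550],(400,267)) 
    else: im=cv2.resize(im[140:240,250:350],None,fx=4,fy=4,interpolation=2)
    ims.append(cv2.copyMakeBorder(im,0,400-im.shape[0],0,0,0))
cv2.imwrite("pics/d4.png",np.hstack(ims))
```

```text
(array([-0.0432, -0.0086,  0.1369]), array([-0.4, -0.2, -0.1]), 0.0877, 3.87)
```

View pics/d4.png

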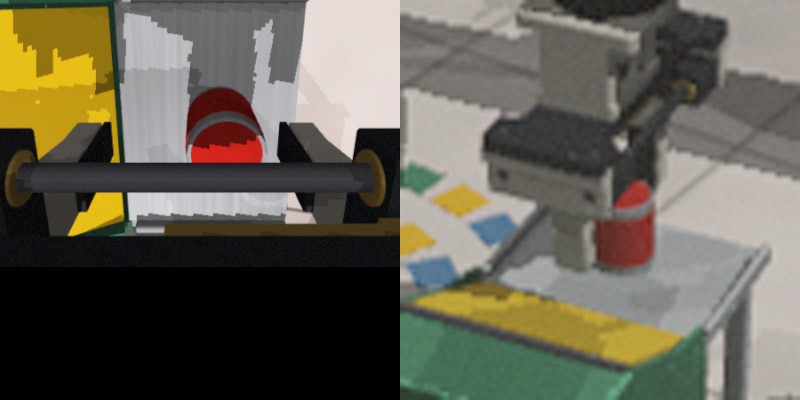

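Request:
drive_tool(plan=[[[0.002,0,0],[0,0,0],1],[[0.004,0,0],[0,0,0],1],[[0.006,0,0],[0,0,0],1],[[0.008,0,0],[0,0,0],1],[[0.008,0,0],[0,0,0],1]])

```text
clock: 4.38
tool_pos: [0.4575, -0.1206, 0.129]
orientation: [-100.4, 89.9, -0.9]
force: [0.8, 0.3, -0.2]
opening: 0.0874
```

No contact yet, as expected with retracted tips. Now I push forward for the first part: the flap finger should meet the flap before the tin reaches the edge.

Request:
drive_tool(plan=[[[0,-0.005,0],[0,0,0],1],[[0,-0.01,0],[0,0,0],1],[[0,-0.015,0],[0,0,0],1],[[0,-0.02,0],[0,0,0],1],[[0,-0.025,0],[0,0,0],1],[[0,-0.03,0],[0,0,0],1],[[0,-0.034,0],[0,0,0],1],[[0,-0.034,0],[0,0,0],1],[[0,-0.034,0],[0,0,0],1]])

```text
clock: 5.13
tool_pos: [0.4912, -0.1149, 0.1289]
orientation: [-100.2, 89.9, -0.7]
force: [-0.3, -0.8, -1.0]
opening: 0.0876
```

Run:
```python
from h import *
print(where())
ims=[]
for n in("wrist","scene"):
    im=ctrl.snapshot(n)
    if n=="wrist": im=cv2.resize(im[150:450,100:550],(400,267)) 
    else: im=cv2.resize(im[140:240,250:350],None,fx=4,fy=4,interpolation=2)
    ims.append(cv2.copyMakeBorder(im,0,400-im.shape[0],0,0,0))
cv2.imwrite("pics/d5.png",np.hstack(ims))
```

```text
(array([-0.0089, -0.0085,  0.1289]), array([-0.3, -0.8, -1. ]), 0.0876, 5.13)
```

View pics/d5.png

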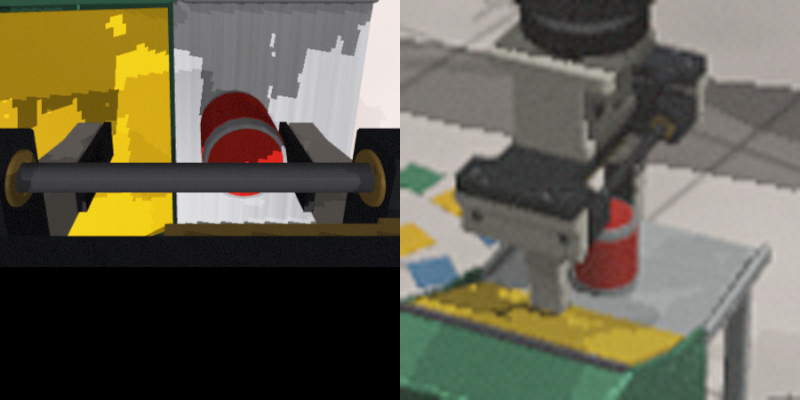

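The tin is against the rear finger (right panel, 607,250) and the front finger tip is at the flap (545,305). I go on in two stages.

Request:
drive_tool(plan=[[[0,-0.004,0],[0,0,0],1],[[0,-0.008,0],[0,0,0],1],[[0,-0.012,0],[0,0,0],1],[[0,-0.016,0],[0,0,0],1],[[0,-0.02,0],[0,0,0],1],[[0,-0.024,0],[0,0,0],1],[[0,-0.026,0],[0,0,0],1],[[0,-0.026,0],[0,0,0],1]])

```text
clock: 5.9
tool_pos: [0.5167, -0.1107, 0.1288]
orientation: [-113.7, 90.0, -14.2]
force: [-1.6, 0.0, 1.0]
opening: 0.0876
```

Run:
```python
from h import *
print(where())
ims=[]
for n in("wrist","scene"):
    im=ctrl.snapshot(n)
    if n=="wrist": im=cv2.resize(im[150:450,100:550],(400,267)) 
    else: im=cv2.resize(im[140:240,250:350],None,fx=4,fy=4,interpolation=2)
    ims.append(cv2.copyMakeBorder(im,0,400-im.shape[0],0,0,0))
cv2.imwrite("pics/d6.png",np.hstack(ims))
```

```text
(array([ 0.017 , -0.0086,  0.1288]), array([-1.6,  0. ,  1. ]), 0.0876, 5.9)
```

View pics/d6.png

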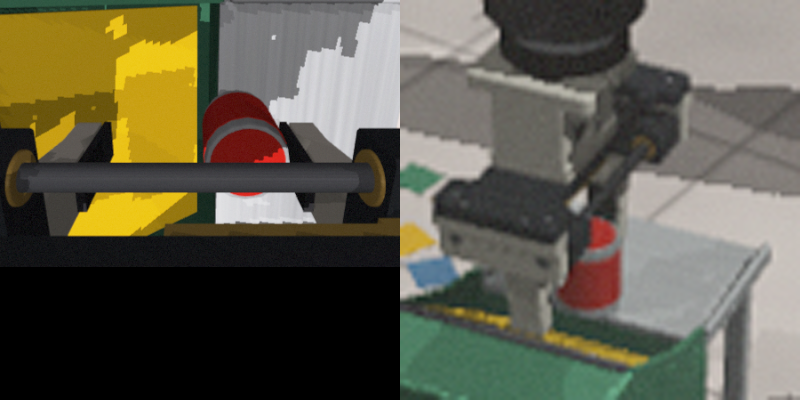

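The flap is open (green gap) and the tin is at the edge, overhanging. I finish the push.

Request:
drive_tool(plan=[[[0,-0.006,0],[0,0,0],1],[[0,-0.012,0],[0,0,0],1],[[0,-0.014,0],[0,0,0],1],[[0,-0.014,0],[0,0,0],1],[[0,-0.014,0],[0,0,0],1],[[0,-0.014,0],[0,0,0],1]])

```text
clock: 6.5
tool_pos: [0.5308, -0.1083, 0.1291]
orientation: [-96.0, 89.9, 3.5]
force: [-1.6, -0.5, -0.2]
opening: 0.0874
```

```bash
cat > red.py <<'E'
from h import *
print(where())
for n in("wrist","scene","top"):
    h=cv2.cvtColor(ctrl.snapshot(n),cv2.COLOR_BGR2HSV)
    m=(((h[...,0]<6)|(h[...,0]>174))&(h[...,1]>170)&(h[...,2]>60)).astype(np.uint8)
    k,l,s,ce=cv2.connectedComponentsWithStats(m)
    print(n,[s[i].tolist() for i in range(1,k) if s[i,4]>25])
    print([(np.round(d["pixel"]).tolist(),round(d["confidence"],2)) for d in ctrl.landmark_of(n,"tin_center")])
E
python3 red.py
```

```text
(array([ 0.0313, -0.0086,  0.1291]), array([-1.6, -0.5, -0.2]), 0.0874, 6.5)
wrist [[291, 247, 77, 80, 5355], [276, 257, 5, 66, 183]]
[([323.0, 281.0], 0.75)]
scene [[286, 213, 15, 14, 93]]
[([293.0, 223.0], 0.71), ([360.0, 237.0], 0.64)]
top [[356, 237, 8, 7, 36]]
[([361.0, 236.0], 0.47)]
```

```bash
python3 red.py
python3 - <<'E'
from h import *
ims=[]
for n in("wrist","scene"):
    im=ctrl.snapshot(n)
    if n=="wrist": im=cv2.resize(im[150:450,100:550],(400,267)) 
    else: im=cv2.resize(im[160:260,250:350],None,fx=4,fy=4,interpolation=2)
    ims.append(cv2.copyMakeBorder(im,0,400-im.shape[0],0,0,0))
cv2.imwrite("pics/d7.png",np.hstack(ims))
E
```

```text
(array([ 0.0314, -0.0086,  0.1292]), array([-0.7, -0.7,  0.5]), 0.0872, 6.8)
wrist [[291, 247, 77, 80, 5349], [276, 257, 5, 66, 179]]
[([325.0, 282.0], 0.91)]
scene [[286, 213, 15, 14, 92]]
[([360.0, 238.0], 0.81), ([291.0, 222.0], 0.78)]
top [[356, 237, 7, 7, 35]]
[([356.0, 236.0], 0.39)]
```

View pics/d7.png

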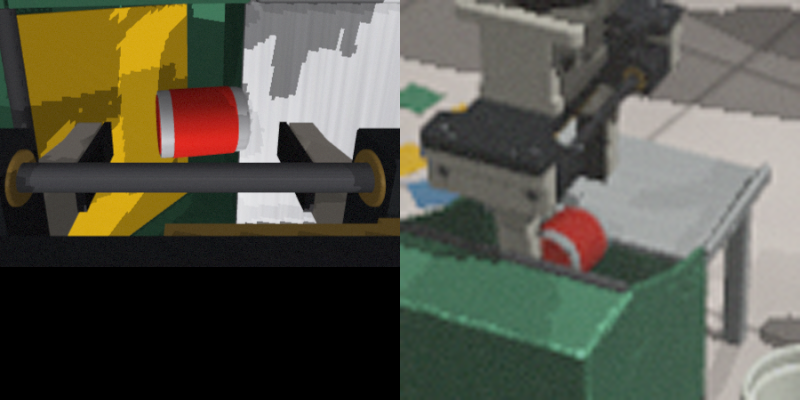

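The tin has tipped over and lies bridging the shelf edge (right rim, left panel 243,115) and the flap (160,125), because the flap is not yet open wide enough. The finger is clear of it, so I open the flap further by advancing the flap finger.

Request:
drive_tool(plan=[[[0,-0.003,0],[0,0,0],1],[[0,-0.006,0],[0,0,0],1],[[0,-0.009,0],[0,0,0],1],[[0,-0.01,0],[0,0,0],1],[[0,-0.01,0],[0,0,0],1],[[0,-0.01,0],[0,0,0],1]])

```text
clock: 7.7
tool_pos: [0.5366, -0.1072, 0.1272]
orientation: [84.0, 89.6, -176.6]
force: [-8.8, -0.5, -1.3]
opening: 0.0874
```

```bash
python3 red.py
```

```text
(array([ 0.0372, -0.0085,  0.1272]), array([-8.8, -0.5, -1.3]), 0.0874, 7.7)
wrist [[285, 207, 43, 40, 630], [285, 226, 31, 42, 1056]]
[([302.0, 233.0], 0.64)]
scene []
[([361.0, 238.0], 0.48)]
top []
[([354.0, 234.0], 0.46)]
```

The red patch has gone from the scene and top views. In the wrist view it has shrunk to a size that puts it at a depth of about 0.34 m, the bin floor, so the tin has dropped. I draw clear.

Request:
drive_tool(plan=[[[0,0.005,0],[0,0,0],1],[[-0.006,0.01,0],[0,0,0],1],[[-0.014,0.015,0],[0,0,0],1],[[-0.024,0.02,0],[0,0,0],1],[[-0.036,0.025,0],[0,0,0],1],[[-0.05,0.03,0],[0,0,0],1],[[-0.07,0.035,0],[0,0,0],1],[[-0.1,0.04,0],[0,0,0],1],[[-0.13,0.045,0],[0,0,0],1],[[-0.16,0.05,0],[0,0,0],1],[[-0.18,0.06,0],[0,0,0],1],[[-0.18,0.06,0],[0,0,0],1],[[-0.18,0.06,0],[0,0,0],1]])

```text
clock: 9.08
tool_pos: [0.4791, -0.1168, 0.3104]
orientation: [29.6, 90.0, 129.1]
force: [-0.4, -0.5, -1.4]
opening: 0.0874
```

```bash
python3 red.py
python3 - <<'E'
from h import *
ims=[]
for n in("wrist","scene"):
    im=ctrl.snapshot(n)
    im=cv2.resize(im,(400,300)) if n=="wrist" else cv2.resize(im[130:330,180:400],(400,364),interpolation=2)
    ims.append(cv2.copyMakeBorder(im,0,400-im.shape[0],0,0,0))
cv2.imwrite("pics/e1.png",np.hstack(ims))
a,b=(cv2.imread("pics/scene0.png"),ctrl.snapshot("scene"))
for n in("scene","top"):
    b=ctrl.snapshot(n)
    for k in("pot","jar"): print(n,k,[(np.round(d["pixel"]).tolist(),round(d["confidence"],2)) for d in ctrl.landmark_of(n,k)][:2])
E
```

```text
(array([-0.0211, -0.0085,  0.3104]), array([-0.4, -0.5, -1.4]), 0.0874, 9.08)
wrist []
[([384.0, 293.0], 0.88)]
scene []
[([358.0, 240.0], 0.79), ([296.0, 220.0], 0.68)]
top []
[([316.0, 303.0], 0.53)]
scene pot [([351.0, 279.0], 0.59)]
scene jar []
top pot []
top jar [([402.0, 247.0], 0.73)]
```

View pics/e1.png

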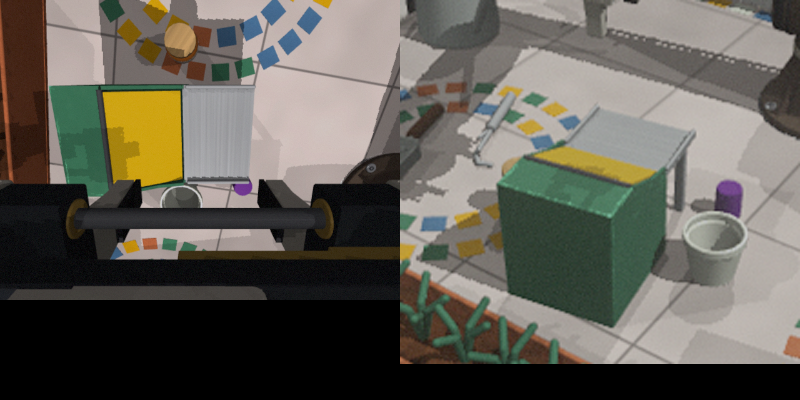

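The shelf is empty, the flap is shut (yellow, flush at its edge), no red shows outside the bin, and the pot, jar and purple tin have not moved. I hand in.

```bash
python3 -c "
from plant import ctrl
print(ctrl.close_job())"
```

```text
the job is handed in; nothing more can be done
None
```

The red tin is in the bin and the flap has swung shut. I handed the job in at about 9 s on the robot's clock, and no verdict came back. The front finger held the flap open while the rear finger pushed the tin off the shelf; once the tin had dropped, I backed off and rose clear.

- **Last checks:** The shelf is empty, no red shows outside the bin, and the flap looks flush. The purple tin, pot and jar are where they were. I did not check the mallet, scoop, root hook or twine ring by measurement. The tool is about 0.31 m up and touching nothing; the highest force I read was about 9 N, at the flap's end stop.
- **Tin bridged for a moment:** It tipped over and lay from the shelf edge to the partly open flap. It dropped when the front finger opened the flap further. From the last measured positions the rear finger did not touch it then, but the tin did rest on the flap for a moment.
- **Disagreements:** The open fingertips sat about 20–35 mm short of the TCP in the pictures (the two cameras differed), so I judged depth from the pictures and the force readings. The cameras disagreed on the tin's position by about 6 mm sideways. After the drop, the tin detector gave one hit near the bin in the scene view (296,220) with no red there, which I took as false.

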